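# Load the adhesive cartridge through the dust flaps

## Robot

A 6-joint arm with a two-finger parallel gripper is mounted at the origin on the work surface. World frame = base frame: x ahead of the robot, y to its left, z up, the work surface at z = 0. Lengths are in mm, angles in rad, forces in N, time in s.
With the tool pointing down it reaches from about 350 to 775 mm from the base axis. Payload 5.5 kg.
Tool frame: the origin (TCP) lies between the finger pads; the fingertips stand 8 mm ahead of it and the grasp point (between the pads) lies 11 mm behind it (tcp_to_tips is the distance from the TCP to the fingertips, in mm); z points along the fingers, y is the line along which they close (so a half turn about z gives the same grasp; the last joint's range is limited). The gripper opens to 85 mm and grips with 20 to 120 N. Pads are 22 mm wide; open, the fingers measure 114 mm over their backs; the gripper's body (76 mm by 85 mm) begins 54 mm behind the grasp point. The pads swing forward as they close: fully open they stand 13 mm farther back than shut.
Start: joints at [-1.372, 0.313, 0.046, 1.304, 0, 1.431], TCP at [191.101, -542.357, 239.323] pointing down, gripper open.
Joint ranges: [-2.76, 2.76], [-0.86, 1.69], [-1.03, 1.26], [-2.2, 2.34], [-1.47, 1.5], [-3.14, 3.14]. Speed limits (rad/s): [2.57, 2.57, 3.14, 3.14, 3.14, 3.14].

## Interface

Orientations are given as a unit quaternion [w, x, y, z].
In Python, from workcell import * gives the robot as it stands.
- The arm moves only by the shell command python3 -m creep 'ROWS' [OPENING]. ROWS is JSON, a list of rows, each an object of numbers: "x", "y", "z": the shift along the world's x, y, z in cm; "spin": the turn about the world's z in rad. In form: [{"x": .., "y": .., "z": .., "spin": ..}, ...]. A call has exactly 5 rows; each row is the pose to reach, as a shift and turn from the pose commanded when the call began; what a row does not reach only later rows make up. A row lasts 1/10 s, in which the tool goes at most 50 mm and 8.59 degrees, less where a joint would pass 70% of its speed; a pose out of reach is approached as far as the arm can. A call with a gripper value outside its range is refused whole. OPENING is the closure, from 0 (fully open) to 1 (shut), set as the call begins (- or left out, the last holds). The fingers move at their own pace and stop on an object; the grip force is fixed at half the most. Time passes only in rows, so rows that repeat a pose let the fingers close, or fill a call up. It gives the time, the measured TCP pose, the force, the opening and the grip force at its end, in the units of the state.
- get_obs(): the state, without advancing time (a new reading comes with each control period).
- grab_frame(name): name is "scene" or "top" or "wrist"; returns a dict with "color" (420x560x3 uint8, blue, green, red), "range_z" (420x560 float32, mm along the optical axis (not along the pixel's ray), 0 where there is no reading), "camera_matrix" (3x3 intrinsics, pixels), "R" (3x3) and "t" (3): a world point X has camera coordinates R X + t; the wrist camera has in their place "mount" (4x4, takes a point from camera to tool coordinates, whose origin is the TCP and whose axes are the flange's). Camera axes: x right, y down, z forward; pixel columns grow to the right and rows downward; lengths in mm; the calibration is good to about 2 mm. A picture is of the moment at which its call begins: read the wrist's pose just before it.
- job_done(): hands the job in; it is judged then, once.
The state is a dict: "t": time; "qpos": joint angles; "qd": joint speeds; "tau": joint torques, N m; "ee_pos": TCP position; "tcp_rot": TCP orientation; "force": force on the tool from outside, world axes, zero at the start; "moment": the same for the moment, N m; "width": finger opening in mm; "gripper_force": force on a finger pad.
Only numpy, scipy, OpenCV 4.12 (cv2) and the standard library are available. Lean on these libraries where they do the work, as an engineer would, in place of code of your own. Each camera call takes 0.05 s, during which the arm holds its last target. There are 200 camera calls.

## Task

Take the white adhesive cartridge from the bench and put it foot first into the mouth of the bench dispenser, then push it down through the spring dust flaps with the fingers until it presses firmly on the spring seat inside (how deep that is differs, so feel for it: press with about 15 N, never more than 25 N). Draw the fingers out so that both flaps spring shut above it, and leave the other things on the bench where they are.

Things in the scene. Friction and masses are not known exactly. Their poses are not given: they have to be found in the camera images.
- cartridge: Upright rectangular white plastic cartridge with a grey cap, loose on the bench: 56 mm along its x, 34 mm along its y, 68 mm tall, about 160 g. The lowest 8 mm taper to a foot of 48 x 20 mm. Origin: centre of the underside, z up. The flat top is 68 mm above the origin. Either way round fits.
- bay: Grey box-shaped dispenser fixed to the bench. Origin: centre of the underside of its cartridge bay, z up. The bay is 96 mm along x, 80 mm along y, its top 120 mm above the bench. A lower block, 85 mm high and 92 mm long, with a bent pipe up to 105 mm, is joined on the +x side.
- bay_mouth (a point): Centre of the mouth, level with the bay's top. The mouth is 67 mm along x, bevelled to 60 mm, and 40 mm along y (the cartridge's long side goes along x), closed by two sprung flaps just under the top. They can shut again only when the cartridge's top is more than 26 mm below this point.
- bay_channel (a point): Point on the bay's axis 34 mm below the mouth. From here down is an upright channel 60 x 36 mm; here a sprung roller on its -x side grips the cartridge: it needs a push of up to about 8 N. Hidden spring seat: the cartridge's top is 30 to 42 mm below the mouth when its foot meets the seat, different each time. The seat gives 1 mm per 3 N for 7.5 mm, then is solid.
- flap_left (a joint): Bright steel flap hinged along the +y long edge of the mouth, 56 x 20 mm. 0 = shut (level), grows to 1.5 rad as it is pushed down into the bay; a light spring shuts it. It slides easily on whatever it touches.
- flap_right (a joint): The same on the -y long edge of the mouth.
- jar: Bystander: round amber jar with a steel lid, 52 mm across, 72 mm tall. Origin: centre of the underside.
- tub: Bystander: square open white tub, 62 x 62 x 45 mm. Origin: centre of the underside.
- chisel: Bystander: slim hand tool with a wooden handle, 170 mm long, lying on the bench. Origin: under its middle.
Things that resemble listed ones, but are neither listed nor needed, are in the scene too. What is shaped like the cartridge but blue or yellow is not meant.

How it is judged:
By the outcome, as a careful person would: the job done as asked, in the order asked, and still so for the second after the job is handed in, with the robot touching nothing.
It also fails if it takes over 58 s, if anything falls off the work surface, if the arm or the gripper's body presses on something with over 40 N, if the wrist force passes 120 N, or if a joint passes its speed limit or range.

## Working session

There is one attempt and no reset: what is moved stays moved. The work goes in short steps, Python scripts to look and compute and a shell command to move; the robot and the scene stay as the last step left them, time stands still between calls to the robot, and variables do not carry over. Pictures are saved under pics/ and viewed, at most 10 in all, crops included, and the job is handed in when it is done.

```bash
mkdir -p pics; ls; cat > h.py <<'E'
import numpy as np, cv2
from workcell import *
def save(n,f): 
    np.savez(f'{n}.npz',**{k:v for k,v in f.items()}); cv2.imwrite(f'pics/{n}.png',f['color'])
def w(f,u,v,z):
    K=np.array(f['camera_matrix']);R=np.array(f['R']);t=np.array(f['t'])
    c=-R.T@t; d=R.T@np.linalg.inv(K)@np.array([u,v,1.]); return c+d*(z-c[2])/d[2]
def pts(f):
    K=np.array(f['camera_matrix']);R=np.array(f['R']);t=np.array(f['t']);Z=f['range_z']
    v,u=np.indices(Z.shape); P=np.stack([(u-K[0,2])/K[0,0]*Z,(v-K[1,2])/K[1,1]*Z,Z],-1)
    return (P-t)@R
E
python3 - <<'E'
from h import *
s=get_obs();print(s)
for n in('scene','top'):
    f=grab_frame(n);save(n+'0',f);print(f['camera_matrix'],-np.array(f['R']).T@f['t'])
a=cv2.imread('pics/scene0.png');b=cv2.imread('pics/top0.png')
cv2.imwrite('pics/both.png',cv2.resize(np.vstack([a,b]),(400*1,600)))
E
```

```text
pics
{'t': 0.0, 'qpos': array([-1.37162500e+00,  3.14000644e-01,  4.49851974e-02,  1.30359192e+00,
        3.64829113e-06,  1.43118612e+00]), 'qd': array([ 0.00124393, -0.0003379 , -0.00106716,  0.00045071,  0.00233259,
        0.0004257 ]), 'tau': array([ 2.05375028e-05, -4.80625749e+01,  2.98533386e+01,  1.93622208e-02,
       -7.15590454e-05, -9.38672542e-06]), 'ee_pos': array([ 190.98292985, -541.83698073,  238.41125659]), 'tcp_rot': array([-9.05172950e-04,  9.85687252e-01,  1.68581796e-01, -2.51395753e-05]), 'force': array([ 0.00606536,  0.62144883, -0.11780034]), 'moment': array([ 0.06732236, -0.00284188,  0.00685986]), 'gripper_force': 0.0, 'width': 85.20119148610219}
[[501.14779672   0.         281.25686444]
 [  0.         501.14779672 219.61225363]
 [  0.           0.           1.        ]] [1048.56175952 -420.97654418  968.82583949]
[[473.70591917   0.         281.615643  ]
 [  0.         473.70591917 201.27189949]
 [  0.           0.           1.        ]] [ 425.33491144   31.4357744  1183.12338388]
```

View pics/top0.png

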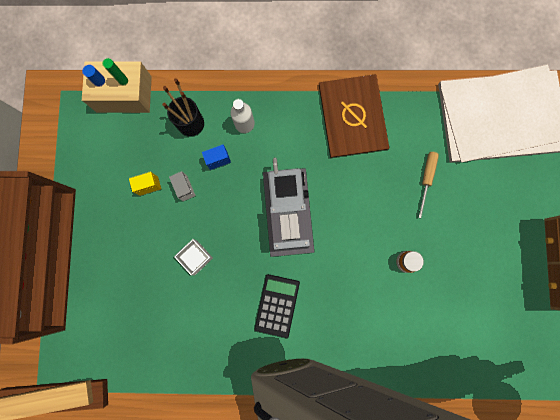

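View pics/scene0.png

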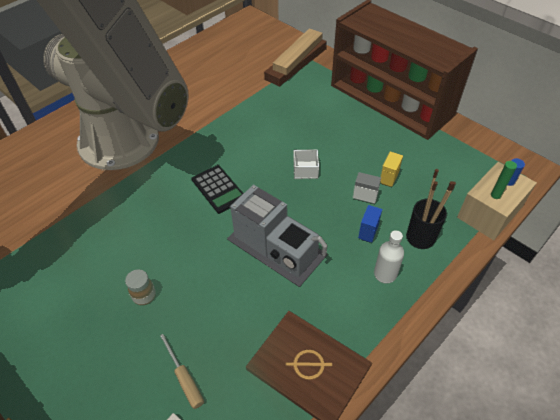

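Top view: three cartridge-shaped things, at (181,186) grey cap with white body (scene (367,187)), (144,183) yellow and (215,157) blue. The grey-capped one fits. The bay mouth with its steel flaps is at about (290,227), its block on the far side (+x), the tub at (192,257), the jar at (411,261) and the chisel at (428,185). Next I measure and confirm with a crop.

```bash
python3 - <<'E'
from h import *
f=dict(np.load('top0.npz'));g=dict(np.load('scene0.npz'))
P=pts(f)
c=cv2.resize(f['color'][150:270,130:330],(800,480),interpolation=cv2.INTER_CUBIC)
d=cv2.resize(g['color'][160:215,340:410],(382,300),interpolation=cv2.INTER_CUBIC)
o=np.zeros((600,800,3),np.uint8);o[:480]=c
o[300:600,418:]=d
cv2.imwrite('pics/crop.png',o)
def top(u0,u1,v0,v1,z0,z1,n):
    m=np.zeros(P.shape[:2],bool);m[v0:v1,u0:u1]=1
    m&=(P[...,2]>z0)&(P[...,2]<z1)
    q=P[m]; r=cv2.minAreaRect(q[:,:2].astype(np.float32)); print(n,m.sum(),np.median(q[:,2]),r)
top(160,200,165,205,58,78,'cart'); top(255,325,200,265,112,128,'bay'); top(255,325,160,215,76,100,'block')
top(120,165,165,200,58,78,'yel');top(195,235,140,172,58,78,'blue')
print([P[v,u].round() for u,v in((181,180),(181,186),(290,227),(290,245),(288,187))])
E
```

```text
cart 341 66.48106087698945 ((627.6560668945312, 305.999755859375), (57.436119079589844, 34.37583923339844), 25.2086124420166)
bay 1432 117.7603329580734 ((523.6182250976562, 39.86213684082031), (96.10697174072266, 80.02049255371094), 5.9751362800598145)
block 1230 84.92640045426674 ((618.895751953125, 49.83223342895508), (131.1387176513672, 79.84635162353516), 5.864921569824219)
yel 347 66.40625087075557 ((632.886474609375, 398.6658630371094), (35.48365020751953, 57.064666748046875), 17.186206817626953)
blue 338 66.1311791536856 ((701.146728515625, 223.68511962890625), (35.508033752441406, 56.17831039428711), 21.05916404724121)
[array([637., 302.,  69.]), array([623., 301.,  68.]), array([522.,  38., 116.]), array([481.,  38., 119.]), array([619.,  44.,  88.])]
```

View pics/crop.png

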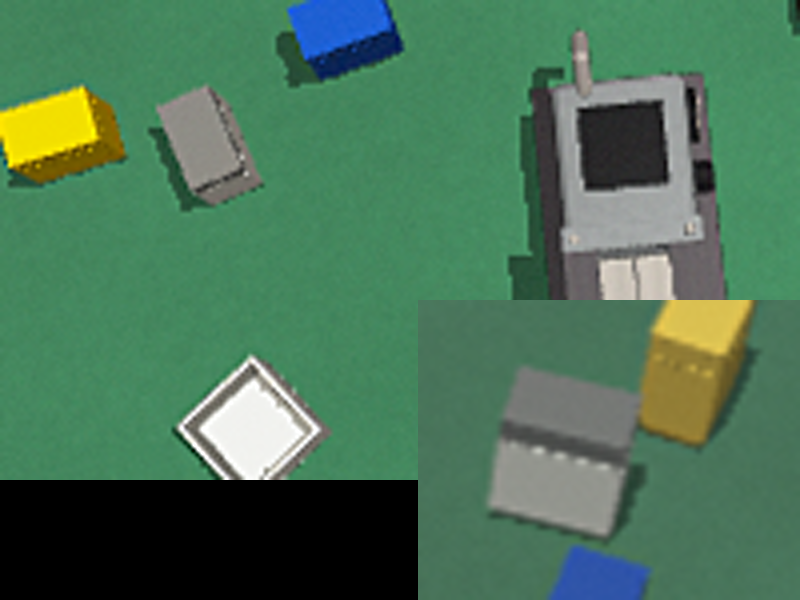

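The crop confirms it: grey cap over a white body. It stands at (628,306) with its long axis at 25°, and the tops measure 57x34 and 96x80 mm as specified. The bay is at (524,40), yaw 6°. I'll grasp the 56 mm ends, so the fingers never need turning between insertion and pushing. Moving above it now.

```bash
python3 -m creep '[{"x":43.7,"y":84.8,"z":0,"spin":1.67},{"x":43.7,"y":84.8,"z":0,"spin":1.67},{"x":43.7,"y":84.8,"z":0,"spin":1.67},{"x":43.7,"y":84.8,"z":0,"spin":1.67},{"x":43.7,"y":84.8,"z":0,"spin":1.67}]' 0
```

```text
t: 0.6
ee_pos: [305.9, -318.1, 238.9]
tcp_rot: [-0.0, 0.854, 0.52, 0.0]
force: [1.3, -0.6, -0.0]
width: 85.6
gripper_force: 0.0
```

```bash
python3 -m creep '[{"x":32.2,"y":62.5,"z":0,"spin":0.92},{"x":32.2,"y":62.5,"z":0,"spin":0.92},{"x":32.2,"y":62.5,"z":0,"spin":0.92},{"x":32.2,"y":62.5,"z":0,"spin":0.92},{"x":32.2,"y":62.5,"z":0,"spin":0.92}]'
```

```text
t: 1.1
ee_pos: [420.5, -95.9, 239.3]
tcp_rot: [0.0, 0.604, 0.797, 0.0]
force: [1.2, -0.8, -0.5]
width: 85.1
gripper_force: 0.0
```

```bash
python3 -m creep '[{"x":20.7,"y":40.2,"z":0,"spin":0.17},{"x":20.7,"y":40.2,"z":0,"spin":0.17},{"x":20.7,"y":40.2,"z":0,"spin":0.17},{"x":20.7,"y":40.2,"z":0,"spin":0.17},{"x":20.7,"y":40.2,"z":0,"spin":0.17}]'
```

```text
t: 1.6
ee_pos: [534.9, 126.5, 239.0]
tcp_rot: [-0.0, 0.536, 0.844, -0.0]
force: [1.1, -1.0, 0.4]
width: 85.5
gripper_force: 0.0
```

```bash
python3 -m creep '[{"x":9.3,"y":18,"z":-3},{"x":9.3,"y":18,"z":-3},{"x":9.3,"y":18,"z":-3},{"x":9.3,"y":18,"z":-3},{"x":9.3,"y":18,"z":-3}]'
cat >> h.py <<'E'
from scipy.spatial.transform import Rotation as Ro
def wrist(n):
    s=get_obs();f=dict(grab_frame('wrist'));T=np.eye(4);q=s['tcp_rot']
    T[:3,:3]=Ro.from_quat([q[1],q[2],q[3],q[0]]).as_matrix();T[:3,3]=s['ee_pos']
    M=T@np.array(f['mount']);f['R']=M[:3,:3].T;f['t']=-f['R']@M[:3,3];save(n,f);return s,f
E
python3 - <<'E'
from h import *
s,f=wrist('w1');print(s['t'],s['ee_pos'],s['tcp_rot'],f['mount'])
P=pts(f);m=(P[...,2]>58)&(P[...,2]<78)&(np.hypot(P[...,0]-628,P[...,1]-306)<60)
q=P[m];print(m.sum(),np.median(q[:,2]),cv2.minAreaRect(q[:,:2].astype(np.float32)))
E
```

```text
1.6 [534.88383751 126.5277313  238.98324714] [-8.64073435e-05  5.36408424e-01  8.43958509e-01 -1.75969564e-04] [[-1.34592702e-04 -9.63121661e-01 -2.69066250e-01  6.74524673e+01]
 [ 9.99999142e-01 -4.80323994e-04  1.21909699e-03  5.97602538e-01]
 [-1.30337770e-03 -2.69065855e-01  9.63120899e-01 -1.34851277e+02]
 [ 0.00000000e+00  0.00000000e+00  0.00000000e+00  1.00000000e+00]]
2515 68.44363882664508 ((621.076171875, 322.59393310546875), (57.76790237426758, 72.15650939941406), 25.07183074951172)schema error: expected keys x, y, z, spin
```

View pics/w1.png

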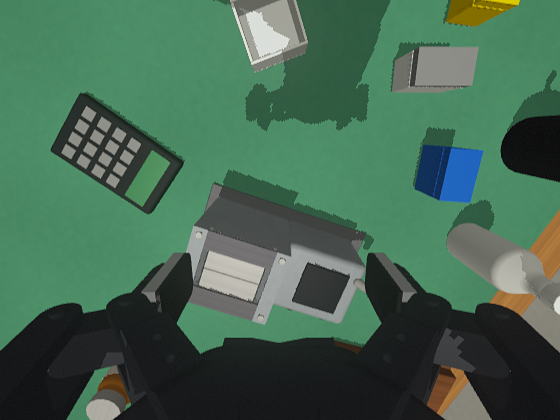

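The wrist view is from above the bay, because that move was refused for a missing spin key. It shows the bay flaps at (232,277), the cartridge at (440,68), blue at (448,172), and the fingers at (165,280) and (390,280). Continuing.

```bash
python3 -m creep '[{"x":9.3,"y":18,"z":-3,"spin":0},{"x":9.3,"y":18,"z":-3,"spin":0},{"x":9.3,"y":18,"z":-3,"spin":0},{"x":9.3,"y":18,"z":-3,"spin":0},{"x":9.3,"y":18,"z":-3,"spin":0}]'
python3 - <<'E'
from h import *
s,f=wrist('w2');print(s['t'],s['ee_pos'],s['tcp_rot'])
P=pts(f);m=(P[...,2]>62)&(P[...,2]<74)&(np.hypot(P[...,0]-628,P[...,1]-306)<42)
q=P[m];print(m.sum(),np.median(q[:,2]),cv2.minAreaRect(q[:,:2].astype(np.float32)))
f=dict(np.load('w1.npz'));P=pts(f);m=(P[...,2]>112)&(P[...,2]<127)&(np.hypot(P[...,0]-523,P[...,1]-40)<80)
q=P[m];print(m.sum(),np.median(q[:,2]),cv2.minAreaRect(q[:,:2].astype(np.float32)))
# flaps: bright pixels, in w1 and top0
for n,c in(('w1',(232,277)),('top0',(290,227))):
    f=dict(np.load(n+'.npz'));g=f['color'].min(2);m=(g>165).astype(np.uint8);m[:c[1]-45]=0;m[c[1]+45:]=0;m[:,:c[0]-50]=0;m[:,c[0]+50:]=0
    v,u=np.nonzero(m);X=np.array([w(f,a,b,118)[:2] for a,b in zip(u,v)],np.float32);print(n,len(X),cv2.minAreaRect(X))
E
```

```text
t: 2.15
ee_pos: [627.9, 308.8, 204.5]
tcp_rot: [-0.002, 0.535, 0.845, -0.001]
force: [-0.3, -0.3, -0.4]
width: 85.7
gripper_force: 0.0
2.15 [627.9172563  308.84145134 204.51794357] [-0.00167712  0.53469002  0.84504575 -0.00120859]
2071 68.34261721073517 ((629.2175903320312, 305.8674011230469), (56.070396423339844, 34.48571014404297), 25.2770938873291)
6910 119.77132332642134 ((525.2654418945312, 39.36334228515625), (96.33587646484375, 81.61833953857422), 5.917071342468262)
w1 2034 ((523.4244995117188, 38.635799407958984), (91.27181243896484, 76.52256774902344), 7.18436336517334)
top0 662 ((552.2601318359375, 42.19567108154297), (150.8724365234375, 77.33353424072266), 5.564870357513428)
```

```bash
python3 -m creep '[{"x":0.1,"y":-0.1,"z":-5,"spin":0},{"x":0.1,"y":-0.1,"z":-10,"spin":0},{"x":0.1,"y":-0.1,"z":-13.5,"spin":0},{"x":0.1,"y":-0.1,"z":-16.2,"spin":0},{"x":0.1,"y":-0.1,"z":-16.2,"spin":0}]' 0 && python3 - <<'E'
from h import *
print(get_obs()['ee_pos'])
E
```

```text
t: 2.7
ee_pos: [624.7, 300.7, 42.8]
tcp_rot: [-0.003, 0.537, 0.843, -0.004]
force: [-1.0, -0.7, -0.0]
width: 85.4
gripper_force: 0.0
[624.68200155 300.66878125  42.8475002 ]
```

```bash
python3 -m creep '[{"x":0,"y":0,"z":0,"spin":0},{"x":0,"y":0,"z":0,"spin":0},{"x":0,"y":0,"z":0,"spin":0},{"x":0,"y":0,"z":0,"spin":0},{"x":0,"y":0,"z":0,"spin":0}]'
```

```text
t: 3.2
ee_pos: [629.1, 303.6, 48.5]
tcp_rot: [0.001, 0.537, 0.844, 0.001]
force: [-0.4, 0.7, 1.1]
width: 85.0
gripper_force: 0.0
```

```bash
python3 -m creep '[{"x":0,"y":0.2,"z":-0.2,"spin":0},{"x":0,"y":0.2,"z":-0.2,"spin":0},{"x":0,"y":0.2,"z":-0.2,"spin":0},{"x":0,"y":0.2,"z":-0.2,"spin":0},{"x":0,"y":0.2,"z":-0.2,"spin":0}]' 1; python3 -m creep '[{"x":0,"y":0,"z":0,"spin":0},{"x":0,"y":0,"z":0,"spin":0},{"x":0,"y":0,"z":0,"spin":0},{"x":0,"y":0,"z":0.5,"spin":0},{"x":0,"y":0,"z":1,"spin":0}]'
```

```text
t: 3.7
ee_pos: [628.6, 305.5, 45.3]
tcp_rot: [0.0, 0.537, 0.844, 0.0]
force: [-0.3, 0.5, 0.4]
width: 54.8
gripper_force: 64.8
t: 4.2
ee_pos: [627.9, 304.9, 54.8]
tcp_rot: [-0.0, 0.537, 0.844, -0.001]
force: [0.1, 0.4, -2.0]
width: 54.8
gripper_force: 64.4
```

```bash
python3 -m creep '[{"x":0,"y":0,"z":5,"spin":0},{"x":0,"y":0,"z":10,"spin":0},{"x":-1,"y":-2.5,"z":14,"spin":0},{"x":-2.5,"y":-6.3,"z":15.8,"spin":-0.1},{"x":-4,"y":-10.2,"z":15.8,"spin":-0.2}]'; python3 -m creep '[{"x":-1.5,"y":-4,"z":0,"spin":-0.13},{"x":-3,"y":-8,"z":0,"spin":-0.13},{"x":-4.5,"y":-12,"z":0,"spin":-0.13},{"x":-5.8,"y":-15,"z":0,"spin":-0.13},{"x":-6.4,"y":-16.4,"z":0,"spin":-0.13}]';  python3 -m creep '[{"x":0,"y":0,"z":0,"spin":0},{"x":0,"y":0,"z":0,"spin":0},{"x":0,"y":0,"z":0,"spin":0},{"x":0,"y":0,"z":0,"spin":0},{"x":0,"y":0,"z":0,"spin":0}]'
python3 - <<'E'
from h import *
s,f=wrist('w3');print(s['ee_pos'],s['tcp_rot'],s['force'])
g=dict(grab_frame('scene'));save('s3',g)
P=pts(f)
m=(P[...,2]>112)&(P[...,2]<126)&(np.hypot(P[...,0]-524,P[...,1]-40)<75);q=P[m];print(m.sum(),cv2.minAreaRect(q[:,:2].astype(np.float32)))
z0=s['ee_pos'][2]+22
m=(abs(P[...,2]-z0)<8);q=P[m];print(m.sum(),np.median(q[:,2]))
c=cv2.resize(g['color'][120:300,180:360],(420,420));cv2.imwrite('pics/s3c.png',np.hstack([cv2.resize(f['color'],(380,285)),c[:285]]))
cv2.imwrite('pics/s3d.png',np.hstack([cv2.resize(f['color'],(380,420)),c]))
E
```

```text
t: 4.7
ee_pos: [590.1, 203.2, 217.8]
tcp_rot: [0.003, 0.619, 0.785, 0.003]
force: [0.4, 0.1, -2.7]
width: 55.2
gripper_force: 64.7
t: 5.2
ee_pos: [523.1, 37.1, 213.8]
tcp_rot: [0.0, 0.669, 0.743, -0.0]
force: [0.6, 0.8, -0.9]
width: 55.1
gripper_force: 64.7
t: 5.7
ee_pos: [524.8, 40.3, 213.1]
tcp_rot: [-0.0, 0.667, 0.745, -0.0]
force: [-0.6, -0.0, -2.4]
width: 55.2
gripper_force: 64.7
[524.79896994  40.2818561  213.132885  ] [-1.09701584e-04  6.67338551e-01  7.44754488e-01 -1.56049907e-06] [-0.64062122 -0.04114724 -2.41449291]
6000 ((524.056640625, 49.719608306884766), (96.33515167236328, 59.93734359741211), 6.107722282409668)
11187 236.10606076825795
```

View pics/s3d.png

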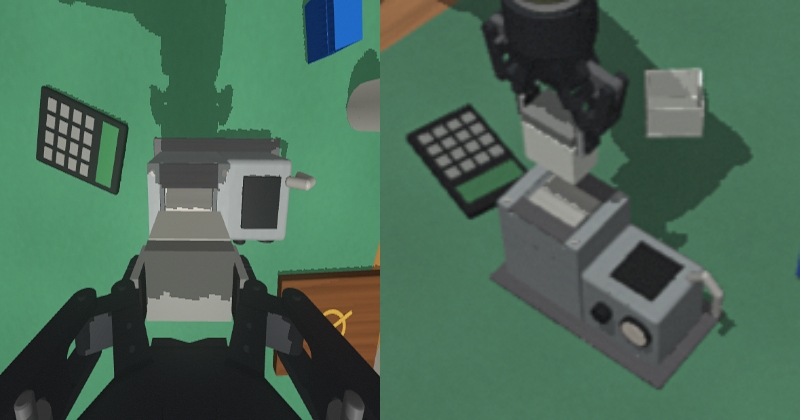

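The left view shows the held cartridge's long face over the flaps at (190,200), with the bay edges on either side. The right view shows it upright above the mouth. I'll check centring in bay coordinates.

```bash
cat >> h.py <<'E'
def bf(P,a=6.0,o=(524.5,39.6)):
    a=np.radians(a);d=P[...,:2]-o;return np.stack([d[...,0]*np.cos(a)+d[...,1]*np.sin(a),-d[...,0]*np.sin(a)+d[...,1]*np.cos(a),P[...,2]],-1)
E
python3 - <<'E'
from h import *
f=dict(np.load('w3.npz'));B=bf(pts(f));near=(abs(B[...,0])<60)&(abs(B[...,1])<60)
m=near&(B[...,2]>113)&(B[...,2]<126);q=B[m];pc=lambda a:np.percentile(a,[0.5,2,50,98,99.5]).round(1)
print('bay x',pc(q[:,0]),'y',pc(q[:,1]),'z',pc(q[:,2]))
for z0,z1 in((180,190),(190,205),(205,215),(233,239)):
    m=near&(B[...,2]>z0)&(B[...,2]<z1)&(abs(B[...,1])<25)&(abs(B[...,0])<29.5);q=B[m]
    print(z0,m.sum(),'x',pc(q[:,0]),'y',pc(q[:,1]))
m=near&(B[...,2]>150)&(abs(B[...,1])<22)&(abs(B[...,0])<20)&(B[...,2]<200);print('foot',pc(B[m][:,2]))
m=near&(B[...,2]<111)&(B[...,2]>100)
# flaps / mouth opening: bright region
g=f['color'].min(2);m=near&(g>170)&(B[...,2]>105)&(B[...,2]<119);q=B[m];print('flap',m.sum(),pc(q[:,0]),pc(q[:,1]),pc(q[:,2]))
f=dict(np.load('w1.npz'));B=bf(pts(f));g=f['color'].min(2);near=(abs(B[...,0])<38)&(abs(B[...,1])<38)
m=near&(B[...,2]<117.5)&(B[...,2]>90);q=B[m];print('w1 recess',m.sum(),pc(q[:,0]),pc(q[:,1]),pc(q[:,2]))
E
```

```text
bay x [-47.1 -46.    0.2  47.1  48.2] y [-12.2  -5.7  21.3  39.8  39.9] z [113.7 115.1 120.  121.8 122.3]
180 482 x [-26.5 -25.7   2.1  28.   28.9] y [17.5 17.5 17.9 18.3 18.4]
190 899 x [-26.3 -25.4   1.5  28.3  29.1] y [17.5 17.5 17.9 18.4 18.4]
205 751 x [-26.3 -25.5   1.5  28.1  29. ] y [17.4 17.5 17.9 18.4 18.5]
233 9568 x [-26.6 -26.    1.1  28.4  28.9] y [-16.  -15.3   2.7  18.1  18.3]
foot [175.5 176.1 189.  199.6 199.9]
flap 218 [-47.1 -43.8  -4.4  35.   45.3] [-5.6  1.1  2.4 19.8 23.5] [116.  116.2 117.5 118.9 118.9]
w1 recess 1612 [-32.4 -31.7  -0.6  33.3  34. ] [-24.5 -22.3  -1.3  17.8  18.5] [100.2 104.3 116.8 117.5 117.5]
```

```bash
python3 -m creep '[{"x":-0.08,"y":-0.1,"z":-2,"spin":0},{"x":-0.08,"y":-0.1,"z":-4,"spin":0},{"x":-0.08,"y":-0.1,"z":-4.5,"spin":0},{"x":-0.08,"y":-0.1,"z":-4.5,"spin":0},{"x":-0.08,"y":-0.1,"z":-4.5,"spin":0}]'; python3 -m creep '[{"x":0,"y":0,"z":-0.3,"spin":0},{"x":0,"y":0,"z":-0.6,"spin":0},{"x":0,"y":0,"z":-0.9,"spin":0},{"x":0,"y":0,"z":-1.2,"spin":0},{"x":0,"y":0,"z":-1.2,"spin":0}]'
```

```text
t: 6.3
ee_pos: [524.2, 38.4, 169.0]
tcp_rot: [0.0, 0.668, 0.744, 0.0]
force: [0.3, -0.1, -2.3]
width: 55.3
gripper_force: 64.8
t: 6.8
ee_pos: [523.9, 38.4, 156.2]
tcp_rot: [0.0, 0.668, 0.744, 0.0]
force: [0.4, -0.5, 0.0]
width: 55.3
gripper_force: 65.1
```

```bash
python3 -m creep '[{"x":0,"y":0.03,"z":-0.3,"spin":0},{"x":0,"y":0.03,"z":-0.6,"spin":0},{"x":0,"y":0.03,"z":-0.9,"spin":0},{"x":0,"y":0.03,"z":-1.2,"spin":0},{"x":0,"y":0.03,"z":-1.2,"spin":0}]'; python3 - <<'E'
from h import *
s,f=wrist('w4');print(s['ee_pos'],s['force'],s['moment'])
B=bf(pts(f));near=(abs(B[...,0])<60)&(abs(B[...,1])<60);pc=lambda a:np.percentile(a,[0.5,2,50,98,99.5]).round(1)
m=near&(B[...,2]>s['ee_pos'][2]+17)&(B[...,2]<s['ee_pos'][2]+28)&(abs(B[...,0])<29.5);q=B[m];print('top',[pc(q[:,i]) for i in range(3)])
# lowest finger points, tips
m=(abs(B[...,0])>30)&(abs(B[...,0])<50)&(abs(B[...,1])<13)&(B[...,2]>122.5);q=B[m];print('finger',[pc(q[:,i]) for i in range(3)])
E
```

```text
t: 7.3
ee_pos: [523.5, 38.7, 143.6]
tcp_rot: [-0.0, 0.668, 0.744, -0.0]
force: [-0.0, -1.0, -1.3]
width: 55.2
gripper_force: 65.0
[523.5354283   38.70489325 143.64182004] [-0.01627215 -0.96136758 -1.28126823] [ 0.03521342 -0.21175883  0.07288334]
top [array([-28. , -27.6,  -0.3,  27.3,  27.7]), array([-17.4, -16.7,   1.9,  16.7,  16.9]), array([161.1, 162.4, 166.6, 168.7, 171.1])]
finger [array([-50. , -49.8,  30.6,  49.9,  50. ]), array([-12.6, -11.8,   5.9,  11.7,  12.3]), array([147.9, 153.8, 194.2, 231.8, 232.9])]
```

View pics/w4.png

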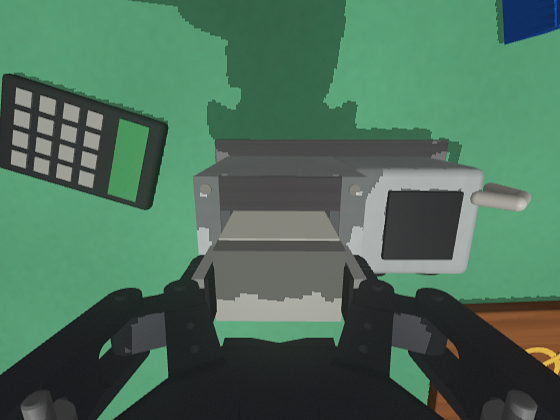

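The cartridge, at (280,225), is going into the mouth between the bay's top edges, centred within 0.5 mm and with no side load. I continue to about TCP z 132.

```bash
python3 -m creep '[{"x":0.03,"y":0.03,"z":-0.3,"spin":0},{"x":0.03,"y":0.03,"z":-0.6,"spin":0},{"x":0.03,"y":0.03,"z":-0.9,"spin":0},{"x":0.03,"y":0.03,"z":-1.1,"spin":0},{"x":0.03,"y":0.03,"z":-1.1,"spin":0}]'; python3 -m creep '[{"x":0,"y":0,"z":-0.1,"spin":0},{"x":0,"y":0,"z":-0.2,"spin":0},{"x":0,"y":0,"z":-0.2,"spin":0},{"x":0,"y":0,"z":-0.2,"spin":0},{"x":0,"y":0,"z":-0.2,"spin":0}]'
```

```text
t: 7.85
ee_pos: [524.0, 39.0, 132.8]
tcp_rot: [-0.0, 0.668, 0.744, -0.0]
force: [1.7, 1.0, -4.0]
width: 55.3
gripper_force: 64.9
t: 8.35
ee_pos: [524.6, 39.0, 131.5]
tcp_rot: [0.0, 0.668, 0.744, 0.0]
force: [2.6, 0.6, -1.0]
width: 55.0
gripper_force: 65.0
```

```bash
python3 -m creep '[{"x":0,"y":0,"z":-0.1,"spin":0},{"x":0,"y":0,"z":-0.2,"spin":0},{"x":0,"y":0,"z":-0.2,"spin":0},{"x":0,"y":0,"z":-0.2,"spin":0},{"x":0,"y":0,"z":-0.2,"spin":0}]'; python3 -m creep '[{"x":0,"y":0,"z":0,"spin":0},{"x":0,"y":0,"z":0,"spin":0},{"x":0,"y":0,"z":0,"spin":0},{"x":0,"y":0,"z":0,"spin":0},{"x":0,"y":0,"z":0,"spin":0}]' 0
```

```text
t: 8.85
ee_pos: [524.6, 38.9, 129.7]
tcp_rot: [0.001, 0.668, 0.744, 0.0]
force: [3.3, 0.1, 3.0]
width: 55.4
gripper_force: 65.2
t: 9.35
ee_pos: [523.7, 39.0, 129.1]
tcp_rot: [-0.0, 0.668, 0.744, -0.0]
force: [0.7, -0.4, -0.1]
width: 85.2
gripper_force: 0.0
```

```bash
python3 - <<'E'
from h import *
s,f=wrist('w5');print(s['ee_pos'],s['force'])
B=bf(pts(f));pc=lambda a:np.percentile(a,[0.5,2,50,98,99.5]).round(1)
m=(B[...,2]>s['ee_pos'][2]+10)&(B[...,2]<s['ee_pos'][2]+28)&(abs(B[...,0])<29.5)&(abs(B[...,1])<22);q=B[m];print('top',[pc(q[:,i]) for i in range(3)])
for x in(-20,0,20):
  for y in (-8,10):
    k=m&(abs(B[...,0]-x)<4)&(abs(B[...,1]-y)<4);print(x,y,np.median(B[k][:,2]).round(1),end=' ')
E
```

```text
[523.68179886  38.99570039 129.10898094] [ 0.68032662 -0.39384382 -0.07350435]
top [array([-25.3, -24.5,   1.9,  28.4,  29.2]), array([-17.1, -16.4,   3.2,  16.9,  17.1]), array([140.4, 141.9, 151.4, 152.5, 152.9])]
-20 -8 151.4 -20 10 151.4 0 -8 151.4 0 10 151.5 20 -8 151.5 20 10 151.5
```

```bash
python3 -m creep '[{"x":0.1,"y":0.05,"z":2.5,"spin":0},{"x":0.1,"y":0.05,"z":5,"spin":0},{"x":0.1,"y":0.05,"z":6,"spin":0},{"x":0.1,"y":0.05,"z":6,"spin":0},{"x":0.1,"y":0.05,"z":6,"spin":0}]'; python3 -m creep '[{"x":0,"y":0,"z":0,"spin":0},{"x":0,"y":0,"z":0,"spin":0},{"x":0,"y":0,"z":0,"spin":0},{"x":0,"y":0,"z":0,"spin":0},{"x":0,"y":0,"z":0,"spin":0}]' 1; python3 -m creep '[{"x":0,"y":0,"z":0,"spin":0},{"x":0,"y":0,"z":-0.5,"spin":0},{"x":0,"y":0,"z":-1,"spin":0},{"x":0,"y":0,"z":-1.5,"spin":0},{"x":0,"y":0,"z":-1.5,"spin":0}]'
```

```text
t: 9.9
ee_pos: [524.8, 39.5, 188.6]
tcp_rot: [-0.0, 0.668, 0.744, -0.0]
force: [-0.3, -0.3, -0.5]
width: 85.8
gripper_force: 0.0
t: 10.4
ee_pos: [525.0, 39.5, 189.1]
tcp_rot: [-0.0, 0.668, 0.744, -0.0]
force: [-0.4, 1.3, 0.3]
width: 12.6
gripper_force: 0.0
t: 10.9
ee_pos: [524.4, 39.5, 173.2]
tcp_rot: [-0.001, 0.668, 0.744, -0.001]
force: [0.4, 0.3, 0.5]
width: -0.1
gripper_force: 0.0
```

```bash
python3 -m creep '[{"x":0.05,"y":0,"z":-0.3,"spin":0},{"x":0.05,"y":0,"z":-0.6,"spin":0},{"x":0.05,"y":0,"z":-0.9,"spin":0},{"x":0.05,"y":0,"z":-1.2,"spin":0},{"x":0.05,"y":0,"z":-1.5,"spin":0}]'; python3 -m creep '[{"x":0,"y":0,"z":-0.3,"spin":0},{"x":0,"y":0,"z":-0.6,"spin":0},{"x":0,"y":0,"z":-0.9,"spin":0},{"x":0,"y":0,"z":-1.2,"spin":0},{"x":0,"y":0,"z":-1.5,"spin":0}]'
```

```text
t: 11.4
ee_pos: [525.6, 39.5, 159.1]
tcp_rot: [0.0, 0.668, 0.744, 0.0]
force: [-0.0, 0.3, 3.6]
width: 0.2
gripper_force: 2.2
t: 11.9
ee_pos: [525.6, 39.5, 144.1]
tcp_rot: [0.0, 0.668, 0.744, 0.0]
force: [-0.3, -0.8, 3.3]
width: -0.0
gripper_force: 1.4
```

```bash
python3 -m creep '[{"x":0,"y":0,"z":-0.3,"spin":0},{"x":0,"y":0,"z":-0.6,"spin":0},{"x":0,"y":0,"z":-0.9,"spin":0},{"x":0,"y":0,"z":-1.2,"spin":0},{"x":0,"y":0,"z":-1.5,"spin":0}]'; python3 -m creep '[{"x":0,"y":0,"z":-0.3,"spin":0},{"x":0,"y":0,"z":-0.6,"spin":0},{"x":0,"y":0,"z":-0.9,"spin":0},{"x":0,"y":0,"z":-1.2,"spin":0},{"x":0,"y":0,"z":-1.5,"spin":0}]'; python3 -m creep '[{"x":0,"y":0,"z":-0.2,"spin":0},{"x":0,"y":0,"z":-0.4,"spin":0},{"x":0,"y":0,"z":-0.6,"spin":0},{"x":0,"y":0,"z":-0.8,"spin":0},{"x":0,"y":0,"z":-1,"spin":0}]'
```

```text
t: 12.4
ee_pos: [525.6, 39.5, 129.1]
tcp_rot: [0.0, 0.668, 0.744, 0.0]
force: [-0.3, -0.4, 2.3]
width: -0.1
gripper_force: 1.4
t: 12.9
ee_pos: [525.6, 39.5, 114.1]
tcp_rot: [0.0, 0.668, 0.744, 0.0]
force: [0.3, -0.3, 2.7]
width: 0.1
gripper_force: 1.3
t: 13.4
ee_pos: [525.6, 39.5, 104.2]
tcp_rot: [0.0, 0.668, 0.744, 0.0]
force: [-0.0, 0.5, 2.9]
width: 0.1
gripper_force: 1.3
```

```bash
python3 -m creep '[{"x":0,"y":0,"z":-0.1,"spin":0},{"x":0,"y":0,"z":-0.2,"spin":0},{"x":0,"y":0,"z":-0.3,"spin":0},{"x":0,"y":0,"z":-0.4,"spin":0},{"x":0,"y":0,"z":-0.5,"spin":0}]'; python3 -m creep '[{"x":0,"y":0,"z":-0.05,"spin":0},{"x":0,"y":0,"z":-0.1,"spin":0},{"x":0,"y":0,"z":-0.15,"spin":0},{"x":0,"y":0,"z":-0.2,"spin":0},{"x":0,"y":0,"z":-0.2,"spin":0}]'
```

```text
t: 13.9
ee_pos: [525.6, 39.5, 99.3]
tcp_rot: [0.0, 0.668, 0.744, 0.0]
force: [-0.8, 0.7, 2.4]
width: 0.1
gripper_force: 1.9
t: 14.4
ee_pos: [525.6, 39.5, 97.2]
tcp_rot: [0.0, 0.668, 0.744, 0.0]
force: [0.4, 0.7, 2.0]
width: -0.2
gripper_force: 1.5
```

```bash
python3 -m creep '[{"x":0,"y":0,"z":-0.05,"spin":0},{"x":0,"y":0,"z":-0.1,"spin":0},{"x":0,"y":0,"z":-0.15,"spin":0},{"x":0,"y":0,"z":-0.2,"spin":0},{"x":0,"y":0,"z":-0.2,"spin":0}]'; python3 -m creep '[{"x":0,"y":0,"z":-0.05,"spin":0},{"x":0,"y":0,"z":-0.1,"spin":0},{"x":0,"y":0,"z":-0.15,"spin":0},{"x":0,"y":0,"z":-0.2,"spin":0},{"x":0,"y":0,"z":-0.2,"spin":0}]'
```

```text
t: 14.9
ee_pos: [525.6, 39.5, 95.2]
tcp_rot: [0.0, 0.668, 0.744, 0.0]
force: [-0.3, -0.5, 1.5]
width: 0.1
gripper_force: 1.4
t: 15.4
ee_pos: [525.5, 39.5, 93.1]
tcp_rot: [-0.0, 0.668, 0.744, -0.0]
force: [-0.1, 0.4, 0.4]
width: 0.1
gripper_force: 1.0
```

```bash
python3 -m creep '[{"x":0,"y":0,"z":-0.05,"spin":0},{"x":0,"y":0,"z":-0.1,"spin":0},{"x":0,"y":0,"z":-0.15,"spin":0},{"x":0,"y":0,"z":-0.2,"spin":0},{"x":0,"y":0,"z":-0.2,"spin":0}]'; python3 -m creep '[{"x":0,"y":0,"z":-0.05,"spin":0},{"x":0,"y":0,"z":-0.1,"spin":0},{"x":0,"y":0,"z":-0.15,"spin":0},{"x":0,"y":0,"z":-0.2,"spin":0},{"x":0,"y":0,"z":-0.2,"spin":0}]'
```

```text
t: 15.9
ee_pos: [525.5, 39.5, 91.3]
tcp_rot: [-0.0, 0.668, 0.744, -0.0]
force: [-0.8, 0.8, 2.7]
width: -0.3
gripper_force: 1.7
t: 16.4
ee_pos: [525.5, 39.4, 89.7]
tcp_rot: [0.0, 0.668, 0.744, 0.0]
force: [-2.2, 0.9, 6.9]
width: 0.1
gripper_force: 3.7
```

```bash
python3 -m creep '[{"x":0,"y":0,"z":-0.05,"spin":0},{"x":0,"y":0,"z":-0.1,"spin":0},{"x":0,"y":0,"z":-0.15,"spin":0},{"x":0,"y":0,"z":-0.15,"spin":0},{"x":0,"y":0,"z":-0.15,"spin":0}]'; python3 -m creep '[{"x":0,"y":0,"z":0,"spin":0},{"x":0,"y":0,"z":-0.05,"spin":0},{"x":0,"y":0,"z":-0.05,"spin":0},{"x":0,"y":0,"z":-0.05,"spin":0},{"x":0,"y":0,"z":-0.05,"spin":0}]'
```

```text
t: 16.9
ee_pos: [525.5, 39.4, 88.7]
tcp_rot: [0.0, 0.668, 0.744, 0.0]
force: [-3.0, -0.5, 10.2]
width: 0.1
gripper_force: 5.5
t: 17.4
ee_pos: [525.5, 39.4, 88.4]
tcp_rot: [0.0, 0.668, 0.744, 0.0]
force: [-3.5, 0.4, 11.2]
width: 0.2
gripper_force: 6.1
```

```bash
python3 -m creep '[{"x":0,"y":0,"z":-0.05,"spin":0},{"x":0,"y":0,"z":-0.1,"spin":0},{"x":0,"y":0,"z":-0.15,"spin":0},{"x":0,"y":0,"z":-0.2,"spin":0},{"x":0,"y":0,"z":-0.2,"spin":0}]'; python3 -m creep '[{"x":0,"y":0,"z":0,"spin":0},{"x":0,"y":0,"z":0,"spin":0},{"x":0,"y":0,"z":0,"spin":0},{"x":0,"y":0,"z":0,"spin":0},{"x":0,"y":0,"z":0,"spin":0}]'
```

```text
t: 17.9
ee_pos: [525.6, 39.4, 87.0]
tcp_rot: [0.001, 0.668, 0.744, 0.0]
force: [-5.9, 0.1, 14.9]
width: -0.1
gripper_force: 8.5
t: 18.4
ee_pos: [525.6, 39.4, 87.0]
tcp_rot: [0.001, 0.668, 0.744, 0.0]
force: [-5.1, 0.1, 16.0]
width: -0.1
gripper_force: 8.5
```

Contact at about TCP 92 (top about 36 mm below the mouth), with 3 N/mm stiffness as described, and now 15–16 N held. Withdrawing.

```bash
python3 -m creep '[{"x":0,"y":0,"z":0.3,"spin":0},{"x":0,"y":0,"z":0.6,"spin":0},{"x":0,"y":0,"z":1.1,"spin":0},{"x":0,"y":0,"z":1.6,"spin":0},{"x":0,"y":0,"z":2.1,"spin":0}]'; python3 -m creep '[{"x":0,"y":0,"z":0.7,"spin":0},{"x":0,"y":0,"z":1.5,"spin":0},{"x":0,"y":0,"z":2.3,"spin":0},{"x":0,"y":0,"z":3.1,"spin":0},{"x":0,"y":0,"z":4,"spin":0}]'; python3 -m creep '[{"x":0,"y":0,"z":2,"spin":0},{"x":0,"y":0,"z":5,"spin":0},{"x":0,"y":0,"z":8,"spin":0},{"x":0,"y":-2,"z":9,"spin":0},{"x":0,"y":-5,"z":9,"spin":0}]'; python3 - <<'E'
from h import *
s,f=wrist('w6');g=dict(grab_frame('scene'));save('s6',g)
B=bf(pts(f));pc=lambda a:np.percentile(a,[1,5,50,95,99]).round(1)
m=(abs(B[...,0])<26)&(abs(B[...,1])<16);print(pc(B[m][:,2]))
cv2.imwrite('pics/f6.png',np.hstack([cv2.resize(f['color'],(400,420)),cv2.resize(g['color'][150:290,210:350],(400,420))]))
E
```

```text
t: 18.9
ee_pos: [525.4, 39.5, 106.4]
tcp_rot: [-0.0, 0.668, 0.744, -0.0]
force: [-0.1, -0.5, -0.1]
width: 0.0
gripper_force: 0.9
t: 19.4
ee_pos: [525.5, 39.5, 147.1]
tcp_rot: [0.0, 0.668, 0.744, 0.0]
force: [0.2, -0.5, -0.9]
width: -0.1
gripper_force: 0.0
t: 19.9
ee_pos: [526.9, -10.1, 239.4]
tcp_rot: [0.002, 0.667, 0.745, 0.001]
force: [0.9, -0.0, -0.5]
width: -0.1
gripper_force: 0.0
[ 82.5 116.  117.4 118.5 118.9]
```

View pics/f6.png

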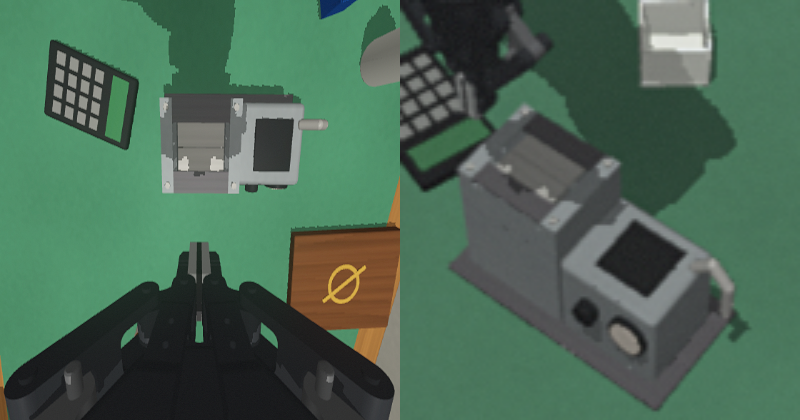

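Both views show the two flaps lying level across the mouth, at (200,148) and (540,165). Depth is about 117 mm all over and the dark patch is the fingers' shadow. The robot is clear, so I'm handing in.

```bash
python3 -m creep '[{"x":0,"y":0,"z":0,"spin":0},{"x":0,"y":0,"z":0,"spin":0},{"x":0,"y":0,"z":0,"spin":0},{"x":0,"y":0,"z":0,"spin":0},{"x":0,"y":0,"z":0,"spin":0}]'; python3 -c "
from h import *
f=dict(grab_frame('top'));B=bf(pts(f))
for y in(-10,10):
    m=(abs(B[...,0])<22)&(abs(B[...,1]-y)<6);print(y,np.percentile(B[m][:,2],[5,50,95]))
print(job_done())"
```

```text
t: 20.5
ee_pos: [525.5, -10.0, 236.2]
tcp_rot: [-0.0, 0.668, 0.745, -0.0]
force: [-0.6, 0.3, -0.6]
width: -0.1
gripper_force: 0.0
-10 [706.39706576 715.71565309 717.91359024]
10 [678.92802787 689.53951365 692.56309062]
the job is handed in; nothing more can be done
None
```

I handed the job in at about 20.5 s: the white cartridge is in the dispenser, pressed onto its spring seat with about 16 N. After the fingers came out, the close-up wrist-camera view showed both flaps level; a last overhead check was blocked by the arm.

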